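# Lift the spacer plates out of a dry-block bath with the lifting key

### The job

Take the lifting key from its stand, thread it down through all three slotted plates in the bath, turn it clockwise (seen from above) gently until it comes up firmly against the hidden stop, and lift the three plates out together. Set the stack down gently on the cooling rack, flat across both rails, square to the rack and in its middle, and let go with the key left standing in the plates. Do not force the key (meet the stop with only a few newtons, 3 to 8 N, press nowhere with more than 20 N), touch the plates with the key only, and leave the other things alone.

Things in the scene. Friction and masses are not known exactly. Their poses are not given: they have to be found in the camera images.
- key: lifting key, a steel skewer 104 mm long, about 0.1 kg: shaft 10 mm thick, nose tapering to 5 mm over the lowest 5 mm; origin at the tip of the nose (bottom end), z up along the key. It starts upright, hanging by its collar in the stand with the tip 5 mm above the table, and comes out straight upward by 45 mm
- key_grip (a point): centre of the key's black handle, 84 mm above the tip; the handle is a 16 mm square bar, its faces square to x and y, from 64 to 104 mm above the tip
- key_lugs (a point): middle of the key's two round lugs, 6 mm above the tip; they are 4.5 mm thick and stand out along +y and -y, 30 mm from end to end
- key_lug_end (a point): outer end of the lug on the key's +y side, 15 mm from the key's axis, 6 mm above the tip
- key_collar (a point): centre of the underside of the key's collar, 40 mm above the tip; the collar is 24 mm across and cannot pass the bores, so it comes to rest on the top plate
- key_stand: fixed grey block 36 x 42 mm, top at 45 mm, that the key starts in, key and stand axes alike; origin under its centre; its slit runs along its y
- bath: fixed white dry-block bath, 110 x 80 mm, rim 60 mm high, panel on its -x side; origin on the table under the centre of its open well (64 mm along x, 50 mm along y). Ledges 30 mm above the table carry the three plates (top of the stack at 54 mm); below is a cavity 44 x 50 mm, floor 9.5 mm above the table, in which the lugs can turn
- stop: stop in the floor of the cavity, on the well's axis, origin 8 mm above the table. It carries a rigid upright post, top 26.5 mm above the table, hidden by the plates: turned clockwise (from above), a lug meets it some 30 to 85 degrees from the slits' direction; the angle differs each time and this pose does not tell it
- plate_low: lowest of three equal aluminium plates 60 (x) x 46 (y) x 8 mm, 40 to 85 g; origin at the centre of its underside. In the middle a 13 mm square bore with two slits 8 mm wide along +y and -y, 34 mm from end to end; the lugs pass only with the key's y along the plate's y. Loose in the well with 2 mm of play each way, so the three are not quite in line
- plate_mid: the middle plate, same shape, same axes
- plate_top: the top plate, same shape, same axes
- rack: fixed cooling rack: base 90 x 90 x 4 mm, two steel rails along its y, 14 mm wide, tops 26 mm above the table, 36 mm clear between them; no raised edges; origin under its centre. Plates lie across both rails, their 60 mm length along the rack's x; the end of the key hangs between the rails
- petri: bystander: clear round dish, 62 mm across, 16 mm high; origin at the centre of its underside
- oil: bystander: small brown bottle, 28 mm across, 60 mm high; origin at the centre of its underside
- cup: bystander: lidded specimen cup, 63 mm across, 65 mm high; origin at the centre of its underside
- tongs: bystander: steel forceps, 123 mm long, lying flat; origin at the centre of its underside
- pen: bystander: black marker, 138 mm long, lying flat; origin at the centre of its underside

How it is judged:
On the way, in this order (a step that is already met when the one before it is completed fails the run):
1. the key is threaded through all three plates, its lugs below the lowest, while they lie in the bath (z of key in the frame of plate_low below -0.007 m and horizontal distance between key and plate_low below 0.009 m and angle between key's own z axis and vertical below 0.15 rad and height (world z) of plate_low below 0.036 m and horizontal distance between plate_low and bath below 0.01 m), for 0.1 s.
2. the key is turned clockwise up against the stop, the plates still in the bath (all of step 1 and angle between the y axis of key and the y axis of bath, either way round above 0.45 rad and contact force between key and stop above 2 N and ((x of key_lug_end in the frame of bath above 0.003 m and y of key_lug_end in the frame of bath above -0.003 m) or (x of key_lug_end in the frame of bath below -0.003 m and y of key_lug_end in the frame of bath below 0.003 m))), for 0.05 s.
3. the three plates hang together on the key, clear above the bath (z of key in the frame of plate_low below -0.007 m and horizontal distance between key and plate_low below 0.009 m and angle between key's own z axis and vertical below 0.15 rad and height (world z) of plate_low above 0.075 m and z of plate_mid in the frame of plate_low below 0.014 m and z of plate_top in the frame of plate_low below 0.024 m), for 0.2 s.
At the end, for the whole second after the job is handed in: Three plates stacked across both rails: each within 15 mm of the rack's middle and 4 mm of its height there, level within 0.08 rad, square to the rack within 0.3 rad; the key upright in them within 0.15 rad, lugs below the lowest plate; all let go and at rest (z of key in the frame of plate_low below -0.007 m and horizontal distance between key and plate_low below 0.009 m and angle between key's own z axis and vertical below 0.15 rad and horizontal distance between each of plate_low, plate_mid, plate_top and rack below 0.015 m and z of plate_low in the frame of rack between 0.022 and 0.03 m and angle between each of plate_low, plate_mid, plate_top's own z axis and vertical below 0.08 rad and angle between the x axis of each of plate_low, plate_mid, plate_top and the x axis of rack, either way round below 0.3 rad and linear speed of each of plate_low, plate_mid, plate_top, key below 0.02 m/s and z of plate_mid in the frame of rack between 0.03 and 0.038 m and z of plate_top in the frame of rack between 0.038 and 0.046 m); the robot touches nothing.
It fails at once if the key is turned against the stop with more than 12 N (contact force between key and stop above 12 N).
It fails at once if the key is pressed on a plate or the bath with more than 30 N (contact force between key and plate_low above 30 N or contact force between key and plate_mid above 30 N or contact force between key and plate_top above 30 N or contact force between key and bath above 30 N).
It fails at once if the stack is dropped or slammed on the rack: more than 30 N (contact force between any of plate_low, key and rack above 30 N).
It fails at once if the robot itself touches a plate (contact force between any of the arm, the fingers and plate_low above 0.5 N or contact force between any of the arm, the fingers and plate_mid above 0.5 N or contact force between any of the arm, the fingers and plate_top above 0.5 N).
It fails at once if a bystander is moved more than 20 mm (distance of any of petri, oil, cup, tongs, pen from where it was at the start of the episode above 0.02 m).
It also fails if it takes over 72 s, if anything falls off the work surface, if the arm or the gripper's body presses on something with over 40 N, if the wrist force passes 120 N, or if a joint passes its speed limit or range.

### The arm

A 6-joint arm with a two-finger parallel gripper is mounted at the origin on a cart in front of the work surface, level with it; the furniture and walls round the work are solid. World frame = base frame: x ahead of the robot, y to its left, z up, the work surface at z = 0. Lengths are in m, angles in rad, forces in N, time in s.
With the tool pointing down it reaches from about 0.25 to 0.725 m from the base axis. Payload 4 kg.
Tool frame: the origin (TCP) lies on the centre line of the jaws, within the pads' length; the fingertips stand 14 mm ahead of it and the grasp point (between the pads) lies 5 mm behind it; z points along the fingers, x is the direction in which the jaws open and shut, and the axes are right-handed (so a half turn about z gives the same grasp; the last joint's range is limited). The gripper opens to 85 mm and grips with 20 to 120 N. Pads are 22 mm wide; open, the fingers measure 114 mm over their backs; the gripper's body (76 mm by 85 mm) begins 54 mm behind the grasp point. The pads swing forward as they close: fully open they stand 13 mm farther back than shut.
Start: joints at [1.174, 0.241, 0.005, 1.335, 0, 1.571], TCP at [0.193, 0.461, 0.245] pointing down, gripper open.
Joint ranges: [-2.72, 2.72], [-1.05, 1.87], [-1.09, 1.28], [-1.99, 2.15], [-1.42, 1.44], [-3.14, 3.14]. Speed limits (rad/s): [2.79, 2.79, 3.14, 3.14, 3.14, 3.14].

### API

Orientations are given as a unit quaternion [x, y, z, w].
In Python, from workcell import bot gives the robot as it stands.
- The arm moves only by the tool play_rows, never from a script. Its argument "motion" is a list of rows, each an object with "fingers": the closure, from -1 (fully open) to 1 (shut), so that 0 is half open; "translation": the shift along the tool's x, y, z in cm, a list of three; "roll": the turn about the tool's z in degrees. A call has 1 to 20 rows; each row is the pose to reach, as a shift and turn from the pose commanded when the call began, along the tool's axes at that moment; what a row does not reach only later rows make up. A row lasts 1/12 s, in which the tool goes at most 41.7 mm and 7.16 degrees, less where a joint would pass 70% of its speed; a pose out of reach is approached as far as the arm can. A call with a gripper value outside its range is refused whole. The fingers move at their own pace and stop on an object; the grip force is fixed at half the most. Time passes only in rows, so rows that repeat a pose let the fingers close. It gives the time, the measured TCP pose, the force and the opening at its end, in the units of the state.
- bot.get_obs(): the state, without advancing time (a new reading comes with each control period).
- bot.camera(name): name is "side" or "top"; returns a dict with "pixels" (480x640x3 uint8, red, green, blue), "intrinsics" (3x3 intrinsics, pixels), "k1" (the pictures are not rectified: a ray, as slopes to the right and down, at radius r is drawn at 1 + k1 r^2 times it, then the intrinsics apply), "world_to_cam" (4x4, takes a point from world to camera coordinates). Camera axes: x right, y down, z forward; pixel columns grow to the right and rows downward; lengths in m; the calibration is good to about 2 mm. A picture is of the moment at which its call begins. There is no depth.
- bot.job_done(): hands the job in, once; it reports no verdict.
The state is a dict: "clock": time; "joint_pos": joint angles; "joint_vel": joint speeds; "tau": joint torques, N m; "eef_pos": TCP position; "tool_rot": TCP orientation; "ft_force": force on the tool from outside, world axes, zero at the start; "ft_torque": the same for the moment, N m; "grip_width": finger opening in m.
Only numpy, scipy, OpenCV 4.12 (cv2) and the standard library are available. Lean on these libraries where they do the work, as an engineer would, in place of code of your own. Each camera call takes 0.05 s, during which the arm holds its last target. There are 200 camera calls.

## Working session

There is one attempt and no reset: what is moved stays moved. The work goes in short steps, Python scripts to look and compute and a tool call to move; the robot and the scene stay as the last step left them, time stands still between calls to the robot, and variables do not carry over. Pictures are saved under pics/ and viewed, about 8 in all and at most 12, crops included, and the job is handed in when it is done.

Besides the shell and the picture viewer there is one more tool, called after "Call:" by a JSON object that holds its "api" and its "payload", one argument or row to a line. play_rows: Moves the arm, as the interface text tells. Its arguments: {"type":"object","properties":{"motion":{"type":"array","items":{"type":"object","properties":{"fingers":{"type":"number"},"translation":{"type":"array","items":{"type":"number"}},"roll":{"type":"number"}}}}},"required":["motion"]}

```bash
mkdir -p pics
python3 - <<'E'
from workcell import bot
import cv2,numpy as np
np.set_printoptions(precision=4,suppress=True)
for n in ("top","side"):
    c=bot.camera(n); cv2.imwrite(f"pics/{n}0.png",c["pixels"][:,:,::-1]); np.savez(f"pics/{n}0.npz",**c)
    print(n,c["intrinsics"],c["k1"],c["world_to_cam"])
print(bot.get_obs())
E
```

```text
top [[499.0834   0.     322.5984]
 [  0.     499.0834 234.3172]
 [  0.       0.       1.    ]] -0.08298480543715626 [[ 0.0233 -0.9995  0.0209  0.15  ]
 [-0.9844 -0.0266 -0.1739  0.4817]
 [ 0.1744 -0.0165 -0.9845  0.888 ]
 [ 0.      0.      0.      1.    ]]
side [[606.1264   0.     316.7582]
 [  0.     606.1264 240.6628]
 [  0.       0.       1.    ]] -0.12785076930021994 [[ 0.9474 -0.3196  0.0173 -0.3523]
 [-0.1175 -0.3975 -0.9101  0.214 ]
 [ 0.2977  0.8602 -0.4141  1.0728]
 [ 0.      0.      0.      1.    ]]
{'clock': 0.1, 'joint_pos': array([1.174 , 0.2413, 0.0039, 1.3352, 0.    , 1.5708]), 'joint_vel': array([ 0.0009,  0.0003,  0.0037, -0.0009,  0.001 , -0.0003]), 'tau': array([  0.0001, -37.3138,  25.301 ,   0.0108,   0.    ,   0.    ]), 'eef_pos': array([0.193 , 0.4607, 0.2445]), 'tool_rot': array([ 0.8326,  0.5539, -0.0008,  0.0005]), 'ft_force': array([-0.8202, -0.4563,  0.004 ]), 'ft_torque': array([-0.0433,  0.0076,  0.0183]), 'grip_width': 0.08555598476865542}
```

View pics/top0.png

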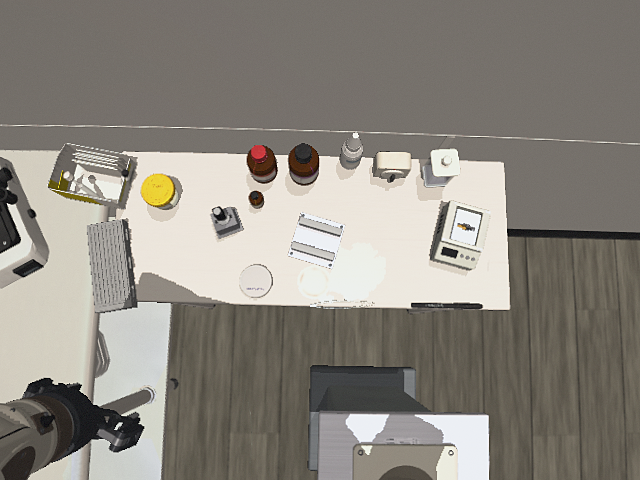

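View pics/side0.png

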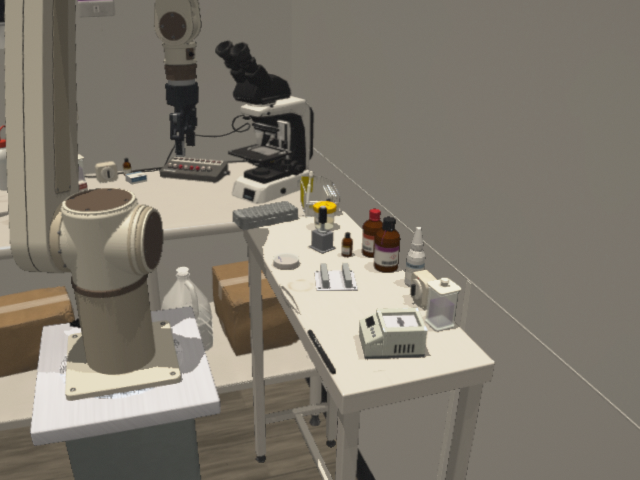

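Top view: key/stand at about (222,218), rack at (316,241), bath with plates at (463,235), cup (158,190), oil (256,199), petri (256,281). Side view: key (322,228), rack (335,278), bath (392,332). I'll write helpers and a mosaic of enlarged crops.

```bash
cat > h.py <<'E'
import numpy as np,cv2
np.set_printoptions(precision=4,suppress=True)
def load(n,k=0): return dict(np.load(f"pics/{n}{k}.npz"))
def ray(c,uv):
    K=c["intrinsics"];d=np.array([c["k1"],0,0,0,0],float)
    p=cv2.undistortPoints(np.array(uv,float).reshape(-1,1,2),K,d)[:,0]
    T=c["world_to_cam"];R=T[:3,:3]
    return -R.T@T[:3,3],np.c_[p,np.ones(len(p))]@R
def onz(c,uv,z):
    o,d=ray(c,uv);return o+d*((z-o[2])/d[:,2])[:,None]
def proj(c,P):
    T=c["world_to_cam"]
    return cv2.projectPoints(np.array(P,float).reshape(-1,1,3),cv2.Rodrigues(T[:3,:3])[0],T[:3,3],c["intrinsics"],np.array([c["k1"],0,0,0,0],float))[0][:,0]
def tri(c1,uv1,c2,uv2):
    A=[];b=[]
    for c,uv in((c1,uv1),(c2,uv2)):
        o,d=ray(c,[uv]);d=d[0]/np.linalg.norm(d);M=np.eye(3)-np.outer(d,d);A.append(M);b.append(M@o)
    x=np.linalg.lstsq(np.vstack(A),np.hstack(b),rcond=None)[0]
    return x,np.linalg.norm(np.vstack(A)@x-np.hstack(b))
def crop(c,u0,v0,w,h,s):
    im=c["pixels"][v0:v0+h,u0:u0+w,::-1]
    im=cv2.resize(im,None,fx=s,fy=s,interpolation=cv2.INTER_CUBIC)
    for k in range(0,w,10):
        cv2.putText(im,str(u0+k),(k*s,8),0,.3,(0,0,255),1);cv2.line(im,(k*s,10),(k*s,14),(0,0,255),1)
    for k in range(0,h,10):
        cv2.putText(im,str(v0+k),(0,k*s+4),0,.3,(255,0,0),1);cv2.line(im,(20,k*s),(24,k*s),(255,0,0),1)
    return im
E
python3 - <<'E'
from h import *
t=load("top");s=load("side")
a=np.hstack([crop(t,430,195,66,75,6),crop(t,205,200,66,75,6)]) 
b=np.hstack([crop(t,285,208,66,70,4),crop(s,355,300,80,70,4),crop(s,300,200,52,70,4)])[:, :792]
cv2.imwrite("pics/m1.png",np.vstack([a[:450],b[:150*2]])[:600]) if 0 else cv2.imwrite("pics/m1.png",np.vstack([cv2.resize(a,(792,320*450//450)),b[:280]]))
print(onz(t,[(222,218),(316,241),(463,235),(466,226),(158,190),(256,281)],0.026))
E
```

```text
[[ 0.5067  0.3537  0.026 ]
 [ 0.4672  0.174   0.026 ]
 [ 0.4863 -0.1069  0.026 ]
 [ 0.504  -0.1132  0.026 ]
 [ 0.5584  0.4809  0.026 ]
 [ 0.3889  0.2836  0.026 ]]
```

View pics/m1.png

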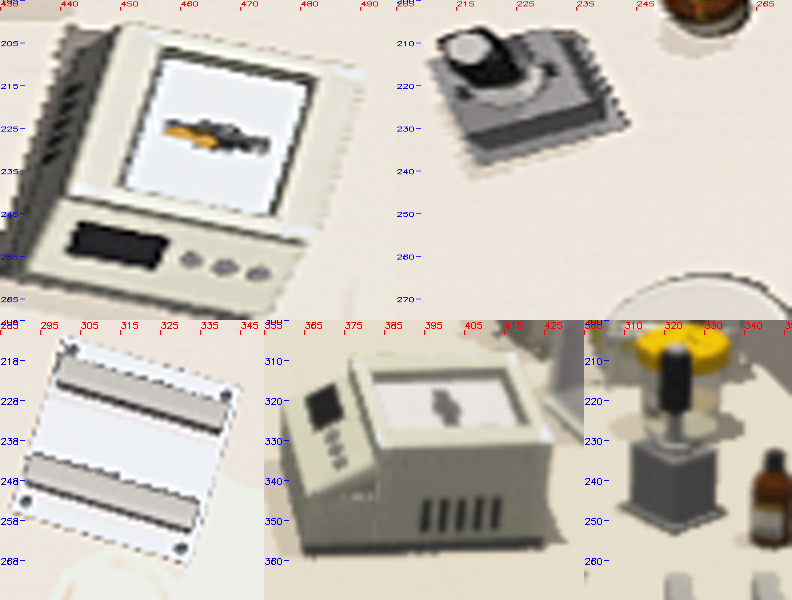

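The crops show: plates' white field about (452-480, 206-245) with the bore/slits running along (457,224)-(474,229). The stand slit runs (215,222)-(230,217), the key top cap is near (216,211), and the rack rails are clear. Next, I'll measure with masks.

```bash
cat > m.py <<'E'
from h import *
t=load("top");s=load("side")
def blob(c,roi,f,z,name,pick=None,verbose=True):
    u0,v0,u1,v1=roi;sc=4
    im=cv2.resize(c["pixels"][v0:v1,u0:u1],None,fx=sc,fy=sc,interpolation=cv2.INTER_LINEAR).astype(int)
    m=f(im[...,0],im[...,1],im[...,2]).astype(np.uint8)
    cs,_=cv2.findContours(m,cv2.RETR_EXTERNAL,cv2.CHAIN_APPROX_NONE)
    out=[]
    for k in sorted(cs,key=cv2.contourArea,reverse=True)[:3]:
        if cv2.contourArea(k)<16*4: continue
        uv=(k[:,0]+.5)/sc-.5+[u0,v0]
        P=onz(c,uv,z)[:,:2]
        (cx,cy),(w,h),a=cv2.minAreaRect((P*1000).astype(np.float32))
        out.append((cx,cy,w,h,a)); 
        if verbose: print(name,np.array([cx,cy,w,h,a]).round(2),"uv",uv.mean(0).round(1))
    return out,m
E
python3 - <<'E'
from m import *
for n,c,p in(("plate",t,(475,215)),("plate2",t,(458,235)),("rim",t,(484,215)),("rackbase",t,(316,241)),("rail",t,(320,220)),("rail",t,(310,246)),("table",t,(400,200)),("standtop",t,(228,212)),("standtop",t,(222,228)),("standfront",t,(225,232)),("cap",t,(216,211)),("handle",t,(222,214)),("sideplate",s,(385,322)),("siderim",s,(375,330)),("stops",s,(322,240)),("shandle",s,(323,217))):
    print(n,c["pixels"][p[1],p[0]])
W=lambda r,g,b:(b>=r+2)&(r>185)
blob(t,(448,200,488,250),W,.054,"plate")
blob(t,(280,200,350,285),W,.004,"rackbase")
blob(t,(280,200,350,285),lambda r,g,b:(r<205)&(r>120),.026,"rail")
blob(t,(205,200,250,245),lambda r,g,b:(r>110)&(r<190),.045,"standtop")
blob(t,(205,200,235,225),lambda r,g,b:(r<60),.109,"handle")
E
```

```text
plate [240 243 244]
plate2 [236 239 242]
rim [232 229 218]
rackbase [237 240 244]
rail [240 243 247]
rail [149 144 143]
table [236 229 220]
standtop [134 131 132]
standtop [134 133 133]
standfront [69 66 69]
cap [194 190 187]
handle [18 18 20]
sideplate [231 227 223]
siderim [210 206 183]
stops [71 71 69]
shandle [26 26 27]
plate [ 497.21 -103.71   46.7    60.33   76.09] uv [465.6 226.3]
rackbase [473.34 173.4   90.04  89.74  74.49] uv [318.  241.3]
rail [498.47 167.76  87.01  24.63  74.7 ] uv [319.4 225.2]
rail [449.14 180.76  87.02  20.4   74.87] uv [312.5 250.6]
rail [423.12 147.14   6.29   6.99  46.44] uv [329.7 264.7]
standtop [499.96 343.27  61.03  52.02  22.46] uv [225.9 221.2]
handle [496.3  342.42  23.16  18.07  44.61] uv [220. 214.]
```

Run:
```python
from m import *
def holes(roi,f,z,name,c=t):
    u0,v0,u1,v1=roi;sc=4
    im=cv2.resize(c["pixels"][v0:v1,u0:u1],None,fx=sc,fy=sc,interpolation=cv2.INTER_LINEAR).astype(int)
    m=f(im[...,0],im[...,1],im[...,2]).astype(np.uint8)
    cs,h=cv2.findContours(m,cv2.RETR_CCOMP,cv2.CHAIN_APPROX_NONE)
    for k,hh in zip(cs,h[0]):
        if hh[3]>=0 and cv2.contourArea(k)>100:
            uv=(k[:,0]+.5)/sc-.5+[u0,v0];P=onz(c,uv,z)[:,:2]*1000
            print(name,np.array(cv2.minAreaRect(P.astype(np.float32)),dtype=object),"uv",uv.mean(0).round(1),cv2.contourArea(k)/16)
holes((445,195,495,255),lambda r,g,b:(r-b>7)&(r>150),.060,"well")
holes((205,200,235,225),lambda r,g,b:(r<90),.109,"cap")
# slot dark/orange pixels inside plate
blob(t,(452,215,480,238),lambda r,g,b:(r<170)|(r-b>30),.054,"slot")
blob(t,(205,200,250,245),lambda r,g,b:(abs(r-133)<8)&(abs(r-b)<6),.045,"standtop")
for z in(.109,.069): blob(s,(312,200,335,245),lambda r,g,b:(r<45),z,"side handle")
u0,v0=205,200
print(t["pixels"][203:220,210:230,1])
print(s["pixels"][204:236:2,314:334,1])
```

```text
well [(464.20001220703125, -86.04056549072266)
 (12.035515785217285, 3.4346764087677) 72.86790466308594] uv [457.6 243.3] 7.375
well [(525.4141845703125, -144.36814880371094)
 (11.59097671508789, 7.219022274017334) 80.33153533935547] uv [487.7 211.5] 15.9375
well [(498.32354736328125, -101.81712341308594)
 (53.310672760009766, 67.15335083007812) 76.06568145751953] uv [465.6 225.3] 932.78125
well [(540.5557861328125, -84.81364440917969)
 (5.747052192687988, 7.958798885345459) 1.7832573652267456] uv [455.9 203. ] 7.40625
slot [ 497.29 -103.87   34.07   13.17   77.4 ] uv [465.6 226.6]
slot [505.23 -80.33   3.4   29.77  75.59] uv [453.3 222.1]
slot [ 490.2  -127.29    3.52   27.32   75.07] uv [478.  230.7]
standtop [492.15 353.69  21.28  22.14  20.41] uv [218.6 224.8]
standtop [477.53 334.57  10.1   46.33  26.91] uv [230. 232.]
side handle [483.3  293.93  87.84  15.73  70.35] uv [322.4 215.3]
side handle [516.4  386.77  94.39  16.9   70.35] uv [322.4 215.3]
[[229 228 229 229 228 228 228 230 229 229 229 229 229 229 229 227 229 228
  228 228]
 [228 227 228 228 228 229 229 230 232 231 230 2
[... 1974 characters left out ...]
 156 155
  151 150]
 [163 127 132 132  91  45  27  25  24  23  22  27  68 136 157 157 158 156
  153 151]
 [162 112  98 100  91  71  50  34  27  28  37  67 105 151 160 157 149 142
  133 143]
 [174 144 129 122 120 133 124  95  76  79 114 165 180 179 179 176 170 160
  143 125]
 [184 164 172 179 180 175 144 103  84  86 120 163 177 177 178 177 177 176
  171 140]
 [190 164 136 146 160 155 124 100  88  87 112 148 168 172 172 163 151 137
  129 126]
 [134 128 122 114 136 148 138 121 105 101 104 106 104  96  94 103 118 129
  134 147]
 [ 91 103 111 113 106 106 115 116 115 114 113 107  97 115 125 131 134 140
  141 173]
 [ 73  74  79  85  96 114 126 129 130 126 127 122 107 101  92  79  76  72
   87 167]]
```

Run:
```python
from m import *
cap=onz(t,[(216.6,210.9)],.109)[0];print("cap",cap, "side proj",proj(s,[cap,cap-[0,0,.04]]))
from scipy.optimize import brentq
o,d=ray(t,[(216.6,210.9)])
f=lambda z:proj(s,onz(t,[(216.6,210.9)],z))[0][0]-322.4
z=brentq(f,.05,.2);print("z by side col",z,onz(t,[(216.6,210.9)],z))
# weighted dark centroid of side handle
g=s["pixels"][208:222,314:332].mean(2);print("side axis col per row",[(round(r+208),round(float(((150-np.clip(g[r],0,110))[(g[r]<75)]*np.arange(314,332)[g[r]<75]).sum()/(150-np.clip(g[r],0,110))[(g[r]<75)].sum()),2)) for r in range(14)])
g=t["pixels"].mean(2)
print(g[218:245,206:246].astype(int))
```

```text
cap [0.5019 0.3481 0.109 ] side proj [[322.4427 206.8078]
 [322.1007 221.9502]]
z by side col 0.1098620394271042 [[0.5017 0.3479 0.1099]]
side axis col per row [(208, 321.24), (209, 322.13), (210, 322.13), (211, 322.48), (212, 322.9), (213, 322.89), (214, 322.53), (215, 322.52), (216, 322.52), (217, 322.47), (218, 322.46), (219, 322.42), (220, 322.43), (221, 322.42)]
[[227 228 229 ... 228 227 229]
 [228 228 228 ... 226 227 228]
 [228 229 228 ... 229 228 228]
 ...
 [228 228 228 ... 229 228 229]
 [228 228 228 ... 228 228 228]
 [228 228 228 ... 228 227 228]]
```

Run:
```python
from m import *
g=t["pixels"].astype(float).mean(2)
def cross(line,th):  # subpixel crossings from dark to bright going upwards
    i=np.where((line[:-1]<th)&(line[1:]>=th))[0]; return i+(th-line[i])/(line[i+1]-line[i])
pts=[]
for u in range(214,240):
    col=g[200:245,u]
    # scan upward from bottom: find top/front edge: front ~70 below, top ~134 above
    v=np.arange(244,199,-1);line=col[::-1]
    for i in range(len(line)-2):
        if line[i]<85 and line[i+1]>=100 or (line[i]<85 and line[i+1]<100 and line[i+2]>=110):
            j=i if line[i+1]>=100 else i+1
            if j+1<len(line): 
                vv=v[j]-(102-line[j])/(line[j+1]-line[j]); pts.append((u,vv)); break
pts=np.array(pts);print(pts.round(1).tolist())
P=onz(t,pts,.045)[:,:2]*1000
def fit(P):
    for _ in range(4):
        vx,vy,x,y=cv2.fitLine(P.astype(np.float32),cv2.DIST_HUBER,0,.01,.01).ravel()
        r=abs((P[:,0]-x)*vy-(P[:,1]-y)*vx);P=P[r<max(1,2*np.median(r))]
    return np.degrees(np.arctan2(vy,vx)),x,y,len(P),r.max()
print(fit(P))
a=fit(P);n=np.array([-np.sin(np.radians(a[0])),np.cos(np.radians(a[0]))]);print("dist key->edge",(np.array([501.9,348.1])-[a[1],a[2]])@n)
cv2.imwrite("pics/m2.png",cv2.resize(t["pixels"][198:248,200:250,::-1],None,fx=11,fy=11,interpolation=cv2.INTER_CUBIC))
```

```text
[[214.0, 213.4], [215.0, 219.7], [216.0, 219.7], [217.0, 230.5], [218.0, 230.3], [219.0, 230.0], [220.0, 229.5], [221.0, 229.2], [222.0, 228.8], [223.0, 228.6], [224.0, 228.2], [225.0, 227.7], [226.0, 227.6], [227.0, 227.4], [228.0, 226.7], [229.0, 226.3], [230.0, 226.1], [231.0, 225.7], [232.0, 225.3], [233.0, 225.1], [234.0, 224.7], [235.0, 224.4], [236.0, 223.7], [237.0, 215.6], [238.0, 218.6], [239.0, 220.7]]
(np.float32(-68.685715), np.float32(486.9225), np.float32(336.86743), 20, np.float64(0.5397009398800046))
dist key->edge 18.03591588882699
```

View pics/m2.png

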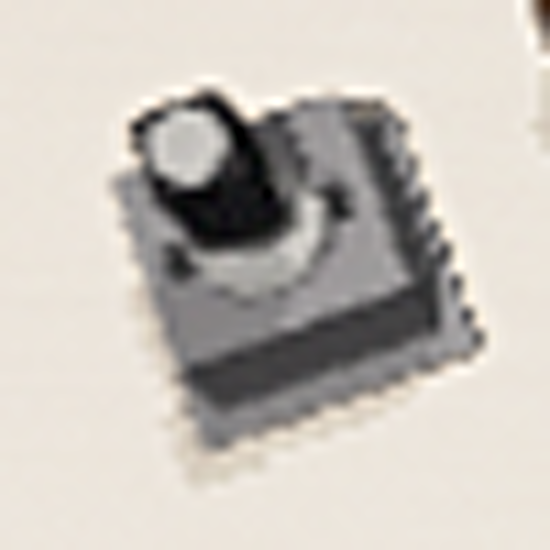

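Front edge of the stand top: straight line (217,230.5)-(236,223.7), at 18.0 mm from the key axis, matching 36/2. So the key's y points along 111.3°. Key is at (0.502, 0.348), plates' y is at 76.1° and rack's y at 74.6°. Now I'll plan the approach.

```bash
cat > go.py <<'E'
import sys
from h import *
from workcell import bot
def state():
    o=bot.get_obs();x,y,z,w=o["tool_rot"]
    from scipy.spatial.transform import Rotation as R
    M=R.from_quat(o["tool_rot"]).as_matrix()
    return o,M,np.degrees(np.arctan2(M[1,0],M[0,0]))
def plan(p,psi):
    o,M,ps=state()
    d=M.T@(np.array(p)-o["eef_pos"])*100
    print("t",round(o["clock"],2),"pos",o["eef_pos"],"psi",ps.round(2),"tilt z",M[:,2].round(4),"j6",o["joint_pos"][5].round(3))
    print("F",o["ft_force"],"T",o["ft_torque"],"w",o["grip_width"])
    print("translation cm",d.round(2),"roll",((ps-psi+180)%360-180).round(2))
if __name__=="__main__":
    a=list(map(float,sys.argv[1:]));plan(a[:3],a[3])
E
python3 go.py .5019 .3481 .18 111.3; python3 go.py .5019 .3481 .245 111.3
```

```text
t 0.1 pos [0.193  0.4607 0.2445] psi 67.26 tilt z [-0.0007 -0.0017 -1.    ] j6 1.571
F [-0.8202 -0.4563  0.004 ] T [-0.0433  0.0076  0.0183] w 0.08555598476865542
translation cm [ 1.57 32.84  6.45] roll -44.04
t 0.1 pos [0.193  0.4607 0.2445] psi 67.26 tilt z [-0.0007 -0.0017 -1.    ] j6 1.571
F [-0.8202 -0.4563  0.004 ] T [-0.0433  0.0076  0.0183] w 0.08555598476865542
translation cm [ 1.56 32.84 -0.05] roll -44.04
```

Call:
{"api": "play_rows", "payload": {
  "motion": [
    {"translation":[0.4,8,0],"roll":-7,"fingers":-0.5},
    {"translation":[0.8,16,0],"roll":-14,"fingers":-0.3},
    {"translation":[1.2,24,0],"roll":-28,"fingers":-0.3},
    {"translation":[1.57,32.8,0],"roll":-44,"fingers":-0.3},
    {"translation":[1.57,32.8,0],"roll":-44,"fingers":-0.3},
    {"translation":[1.57,32.8,0],"roll":-44,"fingers":-0.3},
    {"translation":[1.57,32.8,0],"roll":-44,"fingers":-0.3},
    {"translation":[1.57,32.8,0],"roll":-44,"fingers":-0.3},
    {"translation":[1.57,32.8,0],"roll":-44,"fingers":-0.3},
    {"translation":[1.57,32.8,3],"roll":-44,"fingers":-0.3},
    {"translation":[1.57,32.8,6.5],"roll":-44,"fingers":-0.3},
    {"translation":[1.57,32.8,6.5],"roll":-44,"fingers":-0.3},
    {"translation":[1.57,32.8,6.5],"roll":-44,"fingers":-0.3}
  ]
}}

```text
clock: 1.18
eef_pos: [0.5, 0.3475, 0.1777]
tool_rot: [0.565, 0.825, -0.003, -0.001]
ft_force: [0.3, -0.0, 1.8]
grip_width: 0.0553
```

```bash
python3 go.py .5019 .3481 .086 111.3
```

```text
t 1.18 pos [0.5    0.3475 0.1777] psi 111.25 tilt z [-0.006  -0.0041 -1.    ] j6 0.236
F [ 0.2544 -0.0361  1.7641] T [ 0.0096 -0.0058 -0.0124] w 0.055316934443489146
translation cm [0.01 0.26 9.17] roll -0.05
```

Call:
{"api": "play_rows", "payload": {
  "motion": [
    {"translation":[0,0,0],"roll":0,"fingers":-0.3},
    {"translation":[0,0,0],"roll":0,"fingers":-0.3},
    {"translation":[0,0,0],"roll":0,"fingers":-0.3},
    {"translation":[0,0.1,2],"roll":0,"fingers":-0.3},
    {"translation":[0,0.1,4],"roll":0,"fingers":-0.3},
    {"translation":[0,0.1,4],"roll":0,"fingers":-0.3},
    {"translation":[0,0.1,4],"roll":0,"fingers":-0.3},
    {"translation":[0,0.1,4],"roll":0,"fingers":-0.3}
  ]
}}

```text
clock: 1.85
eef_pos: [0.5034, 0.3499, 0.1421]
tool_rot: [0.564, 0.826, 0.001, 0.0]
ft_force: [0.5, 0.0, 0.8]
grip_width: 0.0555
```

```bash
python3 go.py .5019 .3481 .086 111.3
```

```text
t 1.85 pos [0.5034 0.3499 0.1421] psi 111.28 tilt z [ 0.002   0.0014 -1.    ] j6 0.236
F [0.5312 0.0188 0.7545] T [-0.0401  0.0081 -0.0139] w 0.0554748387758718
translation cm [-0.12 -0.22  5.61] roll -0.02
```

Call:
{"api": "play_rows", "payload": {
  "motion": [
    {"translation":[0,0,0],"roll":0,"fingers":-0.3},
    {"translation":[0,0,0],"roll":0,"fingers":-0.3},
    {"translation":[0,0,0],"roll":0,"fingers":-0.3},
    {"translation":[0,0,0],"roll":0,"fingers":-0.3},
    {"translation":[0,0,0],"roll":0,"fingers":-0.3},
    {"translation":[0,0,0],"roll":0,"fingers":-0.3},
    {"translation":[0,0,0],"roll":0,"fingers":-0.3},
    {"translation":[0,0,0],"roll":0,"fingers":-0.3}
  ]
}}

```text
clock: 2.52
eef_pos: [0.5027, 0.3492, 0.1403]
tool_rot: [0.565, 0.825, -0.0, -0.0]
ft_force: [0.4, -1.6, -0.7]
grip_width: 0.0556
```

```bash
python3 go.py .5019 .3481 .086 111.3
```

```text
t 2.52 pos [0.5027 0.3492 0.1403] psi 111.26 tilt z [-0.0001 -0.0001 -1.    ] j6 0.236
F [ 0.3522 -1.5621 -0.7304] T [-0.0173  0.0119  0.0066] w 0.0556337515461818
translation cm [-0.07 -0.12  5.43] roll -0.04
```

Call:
{"api": "play_rows", "payload": {
  "motion": [
    {"translation":[-0.07,-0.12,0.8],"roll":0,"fingers":-0.3},
    {"translation":[-0.07,-0.12,1.6],"roll":0,"fingers":-0.3},
    {"translation":[-0.07,-0.12,2.4],"roll":0,"fingers":-0.3},
    {"translation":[-0.07,-0.12,3.2],"roll":0,"fingers":-0.3},
    {"translation":[-0.07,-0.12,4],"roll":0,"fingers":-0.3},
    {"translation":[-0.07,-0.12,4.6],"roll":0,"fingers":-0.3},
    {"translation":[-0.07,-0.12,5.1],"roll":0,"fingers":-0.3},
    {"translation":[-0.07,-0.12,5.4],"roll":0,"fingers":-0.3},
    {"translation":[-0.07,-0.12,5.4],"roll":0,"fingers":-0.3},
    {"translation":[-0.07,-0.12,5.4],"roll":0,"fingers":-0.3},
    {"translation":[-0.07,-0.12,5.4],"roll":0,"fingers":-0.3},
    {"translation":[-0.07,-0.12,5.4],"roll":0,"fingers":-0.3},
    {"translation":[-0.07,-0.12,5.4],"roll":0,"fingers":-0.3},
    {"translation":[-0.07,-0.12,5.4],"roll":0,"fingers":-0.3}
  ]
}}

```text
clock: 3.68
eef_pos: [0.5021, 0.3483, 0.0867]
tool_rot: [0.564, 0.825, 0.0, 0.0]
ft_force: [0.5, -0.0, 0.7]
grip_width: 0.0554
```

```bash
python3 go.py .5019 .3481 .086 111.3
```

```text
t 3.68 pos [0.5021 0.3483 0.0867] psi 111.27 tilt z [ 0.0006  0.0004 -1.    ] j6 0.235
F [ 0.4992 -0.0342  0.7035] T [ 0.0306  0.0576 -0.0184] w 0.055437402147881155
translation cm [-0.01 -0.02  0.07] roll -0.03
```

Call:
{"api": "play_rows", "payload": {
  "motion": [
    {"translation":[0,0,0],"roll":0,"fingers":0.1},
    {"translation":[0,0,0],"roll":0,"fingers":0.3},
    {"translation":[0,0,0],"roll":0,"fingers":0.5},
    {"translation":[0,0,0],"roll":0,"fingers":0.6},
    {"translation":[0,0,0],"roll":0,"fingers":0.7},
    {"translation":[0,0,0],"roll":0,"fingers":0.8},
    {"translation":[0,0,0],"roll":0,"fingers":1},
    {"translation":[0,0,0],"roll":0,"fingers":1},
    {"translation":[0,0,0],"roll":0,"fingers":1},
    {"translation":[0,0,0],"roll":0,"fingers":1},
    {"translation":[0,0,0],"roll":0,"fingers":1},
    {"translation":[0,0,0],"roll":0,"fingers":1}
  ]
}}

```text
clock: 4.68
eef_pos: [0.502, 0.3482, 0.0864]
tool_rot: [0.565, 0.825, 0.0, 0.0]
ft_force: [-0.5, 0.4, 0.5]
grip_width: 0.0155
```

```bash
python3 go.py .5019 .3481 .086 111.3
```

```text
t 4.68 pos [0.502  0.3482 0.0864] psi 111.26 tilt z [ 0.0002  0.0001 -1.    ] j6 0.235
F [-0.5166  0.3893  0.5309] T [-0.0236 -0.0124 -0.0216] w 0.015530661058645288
translation cm [-0.01 -0.01  0.04] roll -0.04
```

Call:
{"api": "play_rows", "payload": {
  "motion": [
    {"translation":[0,0,-0.5],"roll":0,"fingers":1},
    {"translation":[0,0,-1.2],"roll":0,"fingers":1},
    {"translation":[0,0,-2],"roll":0,"fingers":1},
    {"translation":[0,0,-3],"roll":0,"fingers":1},
    {"translation":[0,0,-4],"roll":0,"fingers":1},
    {"translation":[0,0,-5],"roll":0,"fingers":1},
    {"translation":[0,0,-6],"roll":0,"fingers":1},
    {"translation":[0,0,-7.2],"roll":0,"fingers":1},
    {"translation":[0,0,-8.4],"roll":0,"fingers":1},
    {"translation":[0,0,-9],"roll":0,"fingers":1},
    {"translation":[0,0,-9.4],"roll":0,"fingers":1},
    {"translation":[0,0,-9.4],"roll":0,"fingers":1},
    {"translation":[0,0,-9.4],"roll":0,"fingers":1},
    {"translation":[0,0,-9.4],"roll":0,"fingers":1}
  ]
}}

```text
clock: 5.85
eef_pos: [0.5015, 0.3479, 0.1795]
tool_rot: [0.564, 0.825, -0.001, -0.0]
ft_force: [-0.8, -0.1, -1.4]
grip_width: 0.0151
```

```bash
python3 go.py .485 .12 .18 93; python3 go.py .498 -.1025 .18 76.1
```

```text
t 5.85 pos [0.5015 0.3479 0.1795] psi 111.27 tilt z [-0.0012 -0.0009 -1.    ] j6 0.235
F [-0.831  -0.1409 -1.3897] T [ 0.0283 -0.0322 -0.022 ] w 0.015079173771636787
translation cm [-20.64  -9.8   -0.03] roll 18.27
t 5.85 pos [0.5015 0.3479 0.1795] psi 111.27 tilt z [-0.0012 -0.0009 -1.    ] j6 0.235
F [-0.831  -0.1409 -1.3897] T [ 0.0283 -0.0322 -0.022 ] w 0.015079173771636787
translation cm [-41.84 -16.66  -0.01] roll 35.17
```

Call:
{"api": "play_rows", "payload": {
  "motion": [
    {"translation":[-1.5,-0.7,0],"roll":1,"fingers":1},
    {"translation":[-4.5,-2.1,0],"roll":4,"fingers":1},
    {"translation":[-8,-3.8,0],"roll":7,"fingers":1},
    {"translation":[-11.5,-5.5,0],"roll":10,"fingers":1},
    {"translation":[-15,-7.2,0],"roll":13,"fingers":1},
    {"translation":[-18.5,-8.8,0],"roll":16,"fingers":1},
    {"translation":[-22,-10.2,0],"roll":19,"fingers":1},
    {"translation":[-25.5,-11.5,0],"roll":22,"fingers":1},
    {"translation":[-29,-12.7,0],"roll":25,"fingers":1},
    {"translation":[-32.5,-13.8,0],"roll":28,"fingers":1},
    {"translation":[-36,-14.9,0],"roll":31,"fingers":1},
    {"translation":[-39,-15.8,0],"roll":33.5,"fingers":1},
    {"translation":[-41,-16.4,0],"roll":34.8,"fingers":1},
    {"translation":[-41.8,-16.65,0],"roll":35.2,"fingers":1},
    {"translation":[-41.8,-16.65,0],"roll":35.2,"fingers":1},
    {"translation":[-41.8,-16.65,0],"roll":35.2,"fingers":1},
    {"translation":[-41.8,-16.65,0],"roll":35.2,"fingers":1},
    {"translation":[-41.8,-16.65,0],"roll":35.2,"fingers":1},
    {"translation":[-41.8,-16.65,0],"roll":35.2,"fingers":1},
    {"translation":[-41.8,-16.65,0],"roll":35.2,"fingers":1}
  ]
}}

```text
clock: 7.52
eef_pos: [0.4983, -0.1008, 0.1804]
tool_rot: [0.787, 0.617, 0.0, -0.0]
ft_force: [0.5, 0.2, -0.7]
grip_width: 0.0152
```

Call:
{"api": "play_rows", "payload": {
  "motion": [
    {"translation":[0,0,0.7],"roll":0,"fingers":1},
    {"translation":[0,0,1.4],"roll":0,"fingers":1},
    {"translation":[0,0,2],"roll":0,"fingers":1},
    {"translation":[0,0,2.5],"roll":0,"fingers":1},
    {"translation":[0,0,2.8],"roll":0,"fingers":1},
    {"translation":[0,0,2.8],"roll":0,"fingers":1},
    {"translation":[0,0,2.8],"roll":0,"fingers":1},
    {"translation":[0,0,2.8],"roll":0,"fingers":1},
    {"translation":[0,0,2.8],"roll":0,"fingers":1},
    {"translation":[0,0,2.8],"roll":0,"fingers":1},
    {"translation":[0,0,2.8],"roll":0,"fingers":1},
    {"translation":[0,0,2.8],"roll":0,"fingers":1},
    {"translation":[0,0,2.8],"roll":0,"fingers":1},
    {"translation":[0,0,2.8],"roll":0,"fingers":1}
  ]
}}

```text
clock: 8.68
eef_pos: [0.4984, -0.1018, 0.1524]
tool_rot: [0.788, 0.616, 0.0, 0.0]
ft_force: [0.8, 0.2, -0.8]
grip_width: 0.0154
```

```bash
python3 go.py .498 -.1025 .152 76.1
python3 - <<'E'
from workcell import bot
from h import *
for n in ("top","side"):
    c=bot.camera(n);np.savez(f"pics/{n}1.npz",**c)
t=load("top",1);s=load("side",1)
cv2.imwrite("pics/m3.png",np.hstack([crop(t,425,170,66,85,6),crop(s,355,220,66,85,6)])[:,:800])
E
```

```text
t 8.68 pos [ 0.4984 -0.1018  0.1524] psi 76.06 tilt z [ 0.0001 -0.     -1.    ] j6 0.042
F [ 0.8254  0.2372 -0.8153] T [ 0.0038  0.0088 -0.0263] w 0.0153911455388027
translation cm [-0.08 -0.02  0.04] roll -0.04
```

View pics/m3.png

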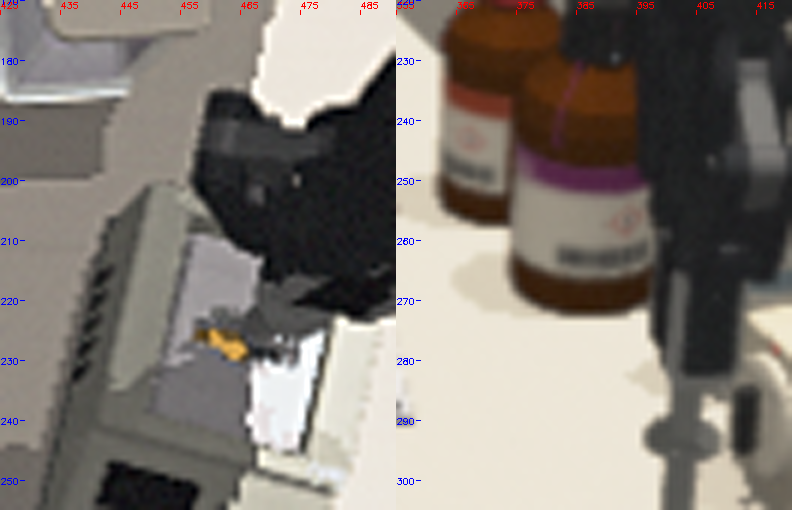

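Run:
```python
from m import *
s1=load("side",1)
blob(s,(365,310,425,345),lambda r,g,b:(r-b<16)&(r>195),.054,"plate side")
blob(s,(388,310,412,333),lambda r,g,b:(r<170),.054,"slot side")
print(onz(s,[(400,322)],.054))
for z in (.105,.09,.08,.071):print(z,proj(s1,[(.4984,-.1018,z)]))
g=s1["pixels"].mean(2).astype(int)
for v in range(297,330,2):print(v,g[v,390:416])
```

```text
plate side [ 496.61 -103.53   40.35   61.01   75.27] uv [399.5 320.9]
plate side [ 457.43 -119.47   14.03    3.34   72.04] uv [383.7 329.1]
slot side [508.47 -78.88  11.3   47.71  77.33] uv [399.5 313.3]
slot side [ 496.74 -105.76   29.42   11.92   64.6 ] uv [400.1 321.6]
slot side [ 481.04 -136.04    4.9    43.45   72.32] uv [399.7 331.8]
[[ 0.4959 -0.107   0.054 ]]
0.105 [[402.1944 296.2699]]
0.09 [[401.5453 303.4581]]
0.08 [[401.1152 308.2018]]
0.071 [[400.7298 312.4381]]
297 [228 227 227 227 227 227 227 227 224 189 102  84  85  84 104 167 194 199
 202 201 196 169 127 102 105 120]
299 [227 227 227 227 227 227 227 227 222 164  96  84  86  87 109 174 200 203
 203 202 202 200 184 113  97  99]
301 [227 227 227 227 227 226 226 226 219 135  88  85  85  88 116 196 202 202
 202 202 203 202 199 178 110  96]
303 [227 227 226 227 227 226 226 226 219 134  88  86  86  92 133 196 201 203
 202 202 201 191 144 122 128 123]
305 [226 227 227 227 227 226 226 226 214 113  85  85  86  98 155 221 226 222
 209 203 203 202 201 199 202 199]
307 [222 222 222 222 220 219 220 218 205 108  85  85  86 106 167 
[... 566 characters left out ...]

 142 140 140 140 140 138 127 102]
319 [103 102 103 103 103 104 106 110 113 114 110 113 134 138 140 141 141 142
 142 140 140 141 140 141 138 128]
321 [103 103 102 104 104 104 105 113 113 113 111 101 112 114 134 145 147 147
 145 142 139 140 140 139 139 135]
323 [113 118 157 166 177 177 164 156 147 135 111 103 108 116 169 229 232 233
 225 185 150 143 141 139 140 139]
325 [220 219 225 234 235 235 234 233 229 199 130 114 119 155 224 234 234 235
 234 229 222 197 148 138 137 138]
327 [214 212 224 226 227 228 227 225 224 225 223 223 223 223 224 222 222 222
 222 221 220 217 217 206 166 137]
329 [197 206 219 221 220 221 221 221 221 220 219 219 219 220 220 221 221 221
 221 219 220 221 221 221 220 216]
```

Side crop shows the shaft column centre at 401.7 px near row 303 against 401.5 predicted from the arm, so arm and camera agree. Two-camera plate centres agree within 1 mm. Threading now.

Call:
{"api": "play_rows", "payload": {
  "motion": [
    {"translation":[-0.08,0,0.2],"roll":0,"fingers":1},
    {"translation":[-0.08,0,0.5],"roll":0,"fingers":1},
    {"translation":[-0.08,0,0.8],"roll":0,"fingers":1},
    {"translation":[-0.08,0,1.1],"roll":0,"fingers":1},
    {"translation":[-0.08,0,1.4],"roll":0,"fingers":1},
    {"translation":[-0.08,0,1.6],"roll":0,"fingers":1},
    {"translation":[-0.08,0,1.8],"roll":0,"fingers":1},
    {"translation":[-0.08,0,2],"roll":0,"fingers":1},
    {"translation":[-0.08,0,2.2],"roll":0,"fingers":1},
    {"translation":[-0.08,0,2.4],"roll":0,"fingers":1},
    {"translation":[-0.08,0,2.5],"roll":0,"fingers":1},
    {"translation":[-0.08,0,2.5],"roll":0,"fingers":1},
    {"translation":[-0.08,0,2.5],"roll":0,"fingers":1}
  ]
}}

```text
clock: 9.87
eef_pos: [0.498, -0.1025, 0.1272]
tool_rot: [0.788, 0.616, -0.0, -0.0]
ft_force: [0.1, -0.9, -0.4]
grip_width: 0.0152
```

```bash
python3 go.py .498 -.1025 .097 76.1
```

```text
t 9.87 pos [ 0.498  -0.1025  0.1272] psi 76.06 tilt z [-0.0002  0.0001 -1.    ] j6 0.04
F [ 0.1182 -0.9032 -0.4298] T [-0.0826  0.0247 -0.0465] w 0.01522250856331355
translation cm [ 0.   -0.01  3.02] roll -0.04
```

Call:
{"api": "play_rows", "payload": {
  "motion": [
    {"translation":[0,0,0.2],"roll":0,"fingers":1},
    {"translation":[0,0,0.4],"roll":0,"fingers":1},
    {"translation":[0,0,0.6],"roll":0,"fingers":1},
    {"translation":[0,0,0.8],"roll":0,"fingers":1},
    {"translation":[0,0,1],"roll":0,"fingers":1},
    {"translation":[0,0,1.1],"roll":0,"fingers":1},
    {"translation":[0,0,1.1],"roll":0,"fingers":1}
  ]
}}

```text
clock: 10.45
eef_pos: [0.4981, -0.1025, 0.116]
tool_rot: [0.788, 0.616, -0.0, -0.0]
ft_force: [0.0, -0.5, -1.1]
grip_width: 0.0151
```

```bash
python3 go.py .498 -.1025 .097 76.1
```

```text
t 10.45 pos [ 0.4981 -0.1025  0.116 ] psi 76.07 tilt z [-0.0002  0.0002 -1.    ] j6 0.04
F [ 0.025  -0.5184 -1.0902] T [-0.0464 -0.0603  0.0137] w 0.015072605545595337
translation cm [-0.   -0.01  1.9 ] roll -0.03
```

Call:
{"api": "play_rows", "payload": {
  "motion": [
    {"translation":[0,0,0.2],"roll":0,"fingers":1},
    {"translation":[0,0,0.4],"roll":0,"fingers":1},
    {"translation":[0,0,0.6],"roll":0,"fingers":1},
    {"translation":[0,0,0.8],"roll":0,"fingers":1},
    {"translation":[0,0,1],"roll":0,"fingers":1},
    {"translation":[0,0,1.2],"roll":0,"fingers":1},
    {"translation":[0,0,1.4],"roll":0,"fingers":1},
    {"translation":[0,0,1.6],"roll":0,"fingers":1},
    {"translation":[0,0,1.75],"roll":0,"fingers":1},
    {"translation":[0,0,1.85],"roll":0,"fingers":1},
    {"translation":[0,0,1.85],"roll":0,"fingers":1},
    {"translation":[0,0,1.85],"roll":0,"fingers":1},
    {"translation":[0,0,1.85],"roll":0,"fingers":1},
    {"translation":[0,0,1.85],"roll":0,"fingers":1}
  ]
}}

```text
clock: 11.62
eef_pos: [0.4978, -0.1025, 0.0976]
tool_rot: [0.788, 0.616, -0.0, -0.0]
ft_force: [1.5, -0.5, -1.5]
grip_width: 0.0153
```

```bash
python3 go.py .498 -.1025 .097 76.1
```

```text
t 11.62 pos [ 0.4978 -0.1025  0.0976] psi 76.07 tilt z [-0.0007  0.0001 -1.    ] j6 0.04
F [ 1.5058 -0.5348 -1.5388] T [-0.063  -0.2654 -0.0102] w 0.015286315546256016
translation cm [0.   0.02 0.06] roll -0.03
```

Call:
{"api": "play_rows", "payload": {
  "motion": [
    {"translation":[0,0.05,0],"roll":0,"fingers":1},
    {"translation":[0,0.08,0],"roll":0,"fingers":1},
    {"translation":[0,0.08,0],"roll":0,"fingers":1},
    {"translation":[0,0.08,0],"roll":0,"fingers":1},
    {"translation":[0,0.08,0],"roll":0,"fingers":1},
    {"translation":[0,0.08,0],"roll":0,"fingers":1}
  ]
}}

```text
clock: 12.12
eef_pos: [0.4987, -0.1027, 0.0978]
tool_rot: [0.788, 0.616, -0.0, -0.0]
ft_force: [-0.2, -0.3, -1.3]
grip_width: 0.0155
```

```bash
python3 go.py .498 -.1025 .097 76.1
```

```text
t 12.12 pos [ 0.4987 -0.1027  0.0978] psi 76.06 tilt z [-0.0004  0.0001 -1.    ] j6 0.04
F [-0.2448 -0.2981 -1.2554] T [0.0487 0.0366 0.0185] w 0.015481176564306847
translation cm [ 0.   -0.07  0.08] roll -0.04
```

Call:
{"api": "play_rows", "payload": {
  "motion": [
    {"translation":[0,0,0],"roll":2,"fingers":1},
    {"translation":[0,0,0],"roll":5,"fingers":1},
    {"translation":[0,0,0],"roll":8,"fingers":1},
    {"translation":[0,0,0],"roll":11,"fingers":1},
    {"translation":[0,0,0],"roll":14,"fingers":1},
    {"translation":[0,0,0],"roll":17,"fingers":1},
    {"translation":[0,0,0],"roll":20,"fingers":1},
    {"translation":[0,0,0],"roll":22,"fingers":1},
    {"translation":[0,0,0],"roll":23,"fingers":1},
    {"translation":[0,0,0],"roll":24,"fingers":1},
    {"translation":[0,0,0],"roll":24,"fingers":1},
    {"translation":[0,0,0],"roll":24,"fingers":1},
    {"translation":[0,0,0],"roll":24,"fingers":1}
  ]
}}

```text
clock: 13.2
eef_pos: [0.4988, -0.1028, 0.0978]
tool_rot: [0.898, 0.439, -0.0, -0.0]
ft_force: [0.3, 0.7, -1.4]
grip_width: 0.0157
```

```bash
python3 go.py .4987 -.1027 .0976 52.1
```

```text
t 13.2 pos [ 0.4988 -0.1028  0.0978] psi 52.08 tilt z [-0.0001 -0.     -1.    ] j6 0.459
F [ 0.3233  0.7161 -1.4076] T [-0.0816  0.1101 -0.0279] w 0.01567512415705035
translation cm [-0.   -0.02  0.02] roll -0.02
```

Call:
{"api": "play_rows", "payload": {
  "motion": [
    {"translation":[0,0,0],"roll":0.5,"fingers":1},
    {"translation":[0,0,0],"roll":1,"fingers":1},
    {"translation":[0,0,0],"roll":1.5,"fingers":1},
    {"translation":[0,0,0],"roll":2,"fingers":1},
    {"translation":[0,0,0],"roll":2,"fingers":1},
    {"translation":[0,0,0],"roll":2,"fingers":1}
  ]
}}

```text
clock: 13.7
eef_pos: [0.4989, -0.1028, 0.0978]
tool_rot: [0.906, 0.423, -0.0, 0.0]
ft_force: [-0.5, 0.5, -0.8]
grip_width: 0.0153
```

```bash
cat > q.py <<'E'
from go import *
o,M,ps=state();print(round(o["clock"],2),o["eef_pos"],"psi",ps.round(2),"tilt",M[:2,2].round(4),"F",o["ft_force"].round(2),"T",o["ft_torque"].round(3),"turned",(76.06-ps).round(2),"cmd err j6 tau",o["tau"][4:].round(3))
E
python3 q.py
```

```text
13.7 [ 0.4989 -0.1028  0.0978] psi 50.06 tilt [ 0. -0.] F [-0.55  0.51 -0.82] T [-0.014  0.06  -0.03 ] turned 26.0 cmd err j6 tau [0.044 0.011]
```

Call:
{"api": "play_rows", "payload": {
  "motion": [
    {"translation":[0,0,0],"roll":0.5,"fingers":1},
    {"translation":[0,0,0],"roll":1,"fingers":1},
    {"translation":[0,0,0],"roll":1.5,"fingers":1},
    {"translation":[0,0,0],"roll":2,"fingers":1},
    {"translation":[0,0,0],"roll":2,"fingers":1}
  ]
}}

```text
clock: 14.12
eef_pos: [0.4989, -0.1028, 0.0978]
tool_rot: [0.913, 0.407, -0.0, 0.0]
ft_force: [-1.2, -0.3, -1.3]
grip_width: 0.0152
```

```bash
python3 q.py
```

```text
14.12 [ 0.4989 -0.1028  0.0978] psi 48.03 tilt [-0. -0.] F [-1.21 -0.26 -1.31] T [-0.029  0.112 -0.006] turned 28.03 cmd err j6 tau [0.054 0.063]
```

Call:
{"api": "play_rows", "payload": {
  "motion": [
    {"translation":[0,0,0],"roll":0.5,"fingers":1},
    {"translation":[0,0,0],"roll":1,"fingers":1},
    {"translation":[0,0,0],"roll":1.5,"fingers":1},
    {"translation":[0,0,0],"roll":2,"fingers":1},
    {"translation":[0,0,0],"roll":2,"fingers":1},
    {"translation":[0,0,0],"roll":2,"fingers":1}
  ]
}}

```text
clock: 14.62
eef_pos: [0.4989, -0.1027, 0.0978]
tool_rot: [0.92, 0.391, 0.0, -0.0]
ft_force: [-0.2, 0.0, -1.8]
grip_width: 0.0151
```

```bash
python3 q.py
```

```text
14.62 [ 0.4989 -0.1027  0.0978] psi 46.07 tilt [-0.  0.] F [-0.16  0.02 -1.76] T [-0.016  0.114 -0.014] turned 29.99 cmd err j6 tau [0.062 0.011]
```

Call:
{"api": "play_rows", "payload": {
  "motion": [
    {"translation":[0,0,0],"roll":0.5,"fingers":1},
    {"translation":[0,0,0],"roll":1,"fingers":1},
    {"translation":[0,0,0],"roll":1.5,"fingers":1},
    {"translation":[0,0,0],"roll":2,"fingers":1},
    {"translation":[0,0,0],"roll":2,"fingers":1},
    {"translation":[0,0,0],"roll":2,"fingers":1}
  ]
}}

```text
clock: 15.12
eef_pos: [0.4989, -0.1027, 0.0978]
tool_rot: [0.927, 0.375, 0.0, -0.0]
ft_force: [-0.2, 0.5, -0.0]
grip_width: 0.0152
```

```bash
python3 q.py
```

```text
15.12 [ 0.4989 -0.1027  0.0978] psi 44.06 tilt [0. 0.] F [-0.24  0.52 -0.01] T [-0.033  0.151  0.019] turned 32.0 cmd err j6 tau [0.059 0.011]
```

Call:
{"api": "play_rows", "payload": {
  "motion": [
    {"translation":[0,0,0],"roll":0.5,"fingers":1},
    {"translation":[0,0,0],"roll":1,"fingers":1},
    {"translation":[0,0,0],"roll":1.5,"fingers":1},
    {"translation":[0,0,0],"roll":2,"fingers":1},
    {"translation":[0,0,0],"roll":2,"fingers":1},
    {"translation":[0,0,0],"roll":2,"fingers":1}
  ]
}}

```text
clock: 15.62
eef_pos: [0.4989, -0.1028, 0.0978]
tool_rot: [0.933, 0.359, 0.0, 0.0]
ft_force: [-0.8, -0.3, -1.4]
grip_width: 0.0149
```

```bash
python3 q.py
```

```text
15.62 [ 0.4989 -0.1028  0.0978] psi 42.06 tilt [ 0. -0.] F [-0.81 -0.34 -1.36] T [ 0.008  0.035 -0.056] turned 34.0 cmd err j6 tau [0.06  0.011]
```

Call:
{"api": "play_rows", "payload": {
  "motion": [
    {"translation":[0,0,0],"roll":0.5,"fingers":1},
    {"translation":[0,0,0],"roll":1,"fingers":1},
    {"translation":[0,0,0],"roll":1.5,"fingers":1},
    {"translation":[0,0,0],"roll":2,"fingers":1},
    {"translation":[0,0,0],"roll":2.2,"fingers":1},
    {"translation":[0,0,0],"roll":2.2,"fingers":1},
    {"translation":[0,0,0],"roll":2.2,"fingers":1}
  ]
}}

```text
clock: 16.2
eef_pos: [0.4989, -0.1028, 0.0978]
tool_rot: [0.94, 0.341, 0.0, 0.0]
ft_force: [0.8, 0.1, -0.6]
grip_width: 0.0154
```

```bash
python3 q.py
```

```text
16.2 [ 0.4989 -0.1028  0.0978] psi 39.87 tilt [ 0. -0.] F [ 0.82  0.14 -0.57] T [-0.092  0.078 -0.018] turned 36.19 cmd err j6 tau [0.059 0.006]
```

Call:
{"api": "play_rows", "payload": {
  "motion": [
    {"translation":[0,0,0],"roll":0.5,"fingers":1},
    {"translation":[0,0,0],"roll":1,"fingers":1},
    {"translation":[0,0,0],"roll":1.5,"fingers":1},
    {"translation":[0,0,0],"roll":2,"fingers":1},
    {"translation":[0,0,0],"roll":2.3,"fingers":1},
    {"translation":[0,0,0],"roll":2.3,"fingers":1},
    {"translation":[0,0,0],"roll":2.3,"fingers":1}
  ]
}}

```text
clock: 16.78
eef_pos: [0.4989, -0.1027, 0.0978]
tool_rot: [0.947, 0.322, -0.0, 0.0]
ft_force: [-0.6, 0.2, 0.5]
grip_width: 0.0151
```

```bash
python3 q.py
```

```text
16.78 [ 0.4989 -0.1027  0.0978] psi 37.57 tilt [ 0. -0.] F [-0.59  0.19  0.48] T [-0.027  0.079 -0.037] turned 38.49 cmd err j6 tau [0.059 0.008]
```

Call:
{"api": "play_rows", "payload": {
  "motion": [
    {"translation":[0,0,0],"roll":0.5,"fingers":1},
    {"translation":[0,0,0],"roll":1,"fingers":1},
    {"translation":[0,0,0],"roll":1.5,"fingers":1},
    {"translation":[0,0,0],"roll":2,"fingers":1},
    {"translation":[0,0,0],"roll":2.3,"fingers":1},
    {"translation":[0,0,0],"roll":2.3,"fingers":1},
    {"translation":[0,0,0],"roll":2.3,"fingers":1}
  ]
}}

```text
clock: 17.37
eef_pos: [0.4989, -0.1027, 0.0978]
tool_rot: [0.953, 0.303, -0.0, -0.0]
ft_force: [-0.6, -1.0, -1.9]
grip_width: 0.0154
```

```bash
python3 q.py
```

```text
17.37 [ 0.4989 -0.1027  0.0978] psi 35.27 tilt [-0.0001 -0.    ] F [-0.55 -0.99 -1.94] T [0.004 0.11  0.006] turned 40.79 cmd err j6 tau [0.059 0.008]
```

Call:
{"api": "play_rows", "payload": {
  "motion": [
    {"translation":[0,0,0],"roll":0.5,"fingers":1},
    {"translation":[0,0,0],"roll":1,"fingers":1},
    {"translation":[0,0,0],"roll":1.5,"fingers":1},
    {"translation":[0,0,0],"roll":2,"fingers":1},
    {"translation":[0,0,0],"roll":2.3,"fingers":1},
    {"translation":[0,0,0],"roll":2.3,"fingers":1},
    {"translation":[0,0,0],"roll":2.3,"fingers":1}
  ]
}}

```text
clock: 17.95
eef_pos: [0.4989, -0.1027, 0.0978]
tool_rot: [0.959, 0.284, -0.0, -0.0]
ft_force: [-0.8, -0.1, -1.3]
grip_width: 0.0153
```

```bash
python3 q.py
```

```text
17.95 [ 0.4989 -0.1027  0.0978] psi 32.97 tilt [-0.0001  0.0001] F [-0.78 -0.13 -1.34] T [0.128 0.126 0.024] turned 43.09 cmd err j6 tau [-0.076  0.012]
```

Call:
{"api": "play_rows", "payload": {
  "motion": [
    {"translation":[0,0,0],"roll":0.2,"fingers":1},
    {"translation":[0,0,0],"roll":0.4,"fingers":1},
    {"translation":[0,0,0],"roll":0.4,"fingers":1},
    {"translation":[0,0,0],"roll":0.4,"fingers":1}
  ]
}}

```text
clock: 18.28
eef_pos: [0.4988, -0.1027, 0.0978]
tool_rot: [0.96, 0.28, -0.0, -0.0]
ft_force: [0.3, 0.3, -0.9]
grip_width: 0.0152
```

```bash
python3 q.py
```

```text
18.28 [ 0.4988 -0.1027  0.0978] psi 32.57 tilt [-0.0001  0.0002] F [ 0.26  0.33 -0.9 ] T [0.134 0.19  0.012] turned 43.49 cmd err j6 tau [-0.157  0.012]
```

```bash
cat > qa.py <<'E'
from go import *
L=[]
for i in range(8):
    bot.camera("side");L.append(bot.get_obs())
o,M,ps=state();m=lambda k:np.mean([x[k] for x in L],0).round(3)
print(round(o["clock"],2),o["eef_pos"],"turned",(76.06-ps).round(2),"tilt",M[:2,2].round(5),"F",m("ft_force"),"T",m("ft_torque"),"tau",m("tau"))
b=np.radians(ps+90);u=np.array([np.cos(b),np.sin(b)])
print("F along stop push",m("ft_force")[:2]@u,"from moment",(np.array([-m("ft_torque")[1],m("ft_torque")[0]])@u)/.078)
E
python3 qa.py
```

```text
18.68 [ 0.4989 -0.1027  0.0978] turned 43.49 tilt [-0.0001  0.0001] F [-0.648  0.744 -0.58 ] T [0.175 0.166 0.013] tau [ -0.262 -40.59   22.526  -0.344  -0.186   0.01 ]
F along stop push 0.9758277592217041 from moment 3.03640912445295
```

Call:
{"api": "play_rows", "payload": {
  "motion": [
    {"translation":[0,0,0],"roll":0.3,"fingers":1},
    {"translation":[0,0,0],"roll":0.6,"fingers":1},
    {"translation":[0,0,0],"roll":0.9,"fingers":1},
    {"translation":[0,0,0],"roll":1.2,"fingers":1},
    {"translation":[0,0,0],"roll":1.2,"fingers":1}
  ]
}}

```text
clock: 19.1
eef_pos: [0.4989, -0.1026, 0.0978]
tool_rot: [0.963, 0.27, 0.0, -0.0]
ft_force: [-1.1, 1.5, -0.5]
grip_width: 0.015
```

```bash
python3 qa.py
```

```text
19.5 [ 0.4989 -0.1027  0.0978] turned 44.69 tilt [-0.0001  0.0002] F [-0.791  1.261 -0.896] T [0.38  0.229 0.019] tau [ -0.59  -40.618  22.723  -0.499  -0.415   0.019]
F along stop push 1.4884361365467729 from moment 5.6879718769459
```

Call:
{"api": "play_rows", "payload": {
  "motion": [
    {"translation":[0,0,0],"roll":0.4,"fingers":1},
    {"translation":[0,0,0],"roll":0.8,"fingers":1},
    {"translation":[0,0,0],"roll":1.2,"fingers":1},
    {"translation":[0,0,0],"roll":1.6,"fingers":1},
    {"translation":[0,0,0],"roll":2,"fingers":1},
    {"translation":[0,0,0],"roll":2.4,"fingers":1},
    {"translation":[0,0,0],"roll":2.4,"fingers":1}
  ]
}}

```text
clock: 20.08
eef_pos: [0.4988, -0.1026, 0.0978]
tool_rot: [0.968, 0.25, -0.0, -0.0]
ft_force: [-1.6, 2.6, -0.1]
grip_width: 0.0155
```

```bash
python3 qa.py
```

```text
20.48 [ 0.4988 -0.1026  0.0978] turned 47.09 tilt [-0.0001  0.0003] F [-1.144  2.839 -0.439] T [0.782 0.357 0.047] tau [ -1.287 -40.63   23.136  -0.85   -0.904   0.04 ]
F along stop push 3.0378538000069026 from moment 10.98798400139884
```

Call:
{"api": "play_rows", "payload": {
  "motion": [
    {"translation":[0,0,0],"roll":0.4,"fingers":1},
    {"translation":[0,0,0],"roll":0.8,"fingers":1},
    {"translation":[0,0,0],"roll":1.2,"fingers":1},
    {"translation":[0,0,0],"roll":1.6,"fingers":1},
    {"translation":[0,0,0],"roll":1.6,"fingers":1}
  ]
}}

```text
clock: 20.9
eef_pos: [0.4988, -0.1026, 0.0978]
tool_rot: [0.972, 0.236, -0.0, -0.0]
ft_force: [-2.0, 4.0, -0.7]
grip_width: 0.0154
```

```bash
python3 qa.py
```

```text
21.3 [ 0.4988 -0.1026  0.0978] turned 48.69 tilt [-0.0002  0.0003] F [-1.553  4.195 -0.086] T [1.171 0.484 0.058] tau [ -1.908 -40.68   23.54   -1.171  -1.338   0.061]
F along stop push 4.4393652818085645 from moment 16.184945446402885
```

Call:
{"api": "play_rows", "payload": {
  "motion": [
    {"translation":[0,0,0],"roll":-1.5,"fingers":1},
    {"translation":[0,0,0],"roll":-3,"fingers":1},
    {"translation":[0,0,0],"roll":-4.5,"fingers":1},
    {"translation":[0,0,0],"roll":-5.5,"fingers":1},
    {"translation":[0,0,-0.2],"roll":-5.5,"fingers":1},
    {"translation":[0,0,-0.4],"roll":-5.5,"fingers":1},
    {"translation":[0,0,-0.6],"roll":-5.5,"fingers":1},
    {"translation":[0,0,-0.8],"roll":-5.5,"fingers":1},
    {"translation":[0,0,-1.0],"roll":-5.5,"fingers":1},
    {"translation":[0,0,-1.2],"roll":-5.5,"fingers":1},
    {"translation":[0,0,-1.2],"roll":-5.5,"fingers":1},
    {"translation":[0,0,-1.2],"roll":-5.5,"fingers":1}
  ]
}}

```text
clock: 22.3
eef_pos: [0.4991, -0.1029, 0.11]
tool_rot: [0.959, 0.283, 0.0, 0.0]
ft_force: [-0.1, -0.0, -2.6]
grip_width: 0.0152
```

```bash
python3 qa.py
```

```text
22.7 [ 0.4988 -0.1027  0.1097] turned 43.19 tilt [-0.0002  0.    ] F [-0.18  -0.018 -3.047] T [ 0.012  0.033 -0.009] tau [ -0.005 -41.311  23.136   0.001  -0.005   0.   ]
F along stop push 0.08256148551927296 from moment 0.35881346801436587
```

Side loads are zero and about 2 N (0.2 kg) of extra weight hangs on the key: all three plates. Lifting.

Call:
{"api": "play_rows", "payload": {
  "motion": [
    {"translation":[0,0,-0.3],"roll":0,"fingers":1},
    {"translation":[0,0,-0.7],"roll":0,"fingers":1},
    {"translation":[0,0,-1.2],"roll":0,"fingers":1},
    {"translation":[0,0,-1.7],"roll":0,"fingers":1},
    {"translation":[0,0,-2.2],"roll":0,"fingers":1},
    {"translation":[0,0,-2.7],"roll":0,"fingers":1},
    {"translation":[0,0,-3.2],"roll":0,"fingers":1},
    {"translation":[0,0,-3.7],"roll":0,"fingers":1},
    {"translation":[0,0,-4.2],"roll":0,"fingers":1},
    {"translation":[0,0,-4.7],"roll":0,"fingers":1},
    {"translation":[0,0,-5.2],"roll":0,"fingers":1},
    {"translation":[0,0,-5.7],"roll":0,"fingers":1},
    {"translation":[0,0,-6.2],"roll":0,"fingers":1},
    {"translation":[0,0,-6.5],"roll":0,"fingers":1},
    {"translation":[0,0,-6.5],"roll":0,"fingers":1},
    {"translation":[0,0,-6.5],"roll":0,"fingers":1},
    {"translation":[0,0,-6.5],"roll":0,"fingers":1}
  ]
}}

```text
clock: 24.12
eef_pos: [0.4987, -0.1027, 0.1745]
tool_rot: [0.959, 0.283, -0.0, -0.0]
ft_force: [-1.1, 0.1, -3.6]
grip_width: 0.0152
```

```bash
python3 qa.py
python3 - <<'E'
from h import *
from workcell import bot
for n in("top","side"): np.savez(f"pics/{n}2.npz",**bot.camera(n))
t=load("top",2);s=load("side",2)
cv2.imwrite("pics/m4.png",np.hstack([crop(t,430,170,66,90,6),crop(s,360,250,66,90,6)]))
E
```

```text
24.52 [ 0.4989 -0.1028  0.1747] turned 43.2 tilt [-0.0002  0.0001] F [ 0.014  0.049 -2.656] T [-0.012  0.003 -0.011] tau [  0.    -40.322  25.018   0.006  -0.003  -0.   ]
F along stop push 0.03356283571076587 from moment -0.10835917898241196
```

View pics/m4.png

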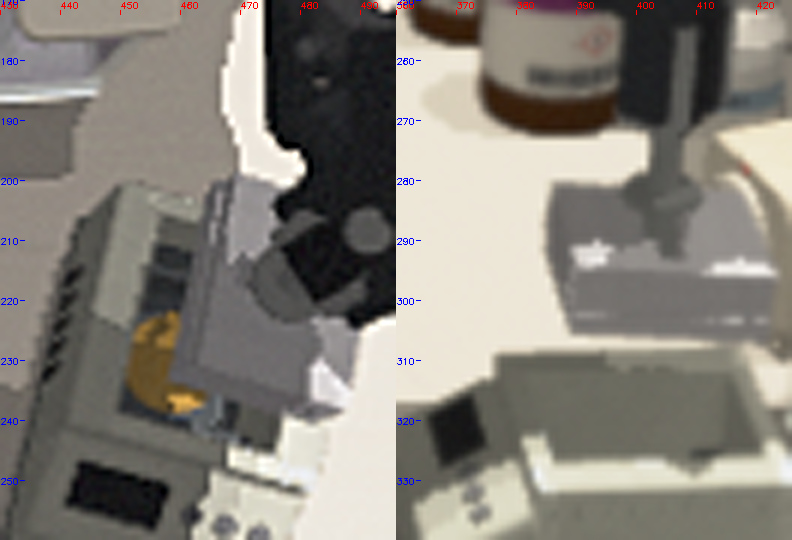

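All three plates hang level on the key above the now empty bath (side crop: stack at rows 280-305; top crop: stack around (475,220)). Moving to the rack.

Call:
{"api": "play_rows", "payload": {
  "motion": [
    {"translation":[0.2,-0.4,0],"roll":0,"fingers":1},
    {"translation":[0.6,-1.2,0],"roll":0,"fingers":1},
    {"translation":[1.2,-2.4,0],"roll":0.5,"fingers":1},
    {"translation":[2,-3.9,0],"roll":0.5,"fingers":1},
    {"translation":[3,-5.7,0],"roll":0.5,"fingers":1},
    {"translation":[4,-7.6,0],"roll":1,"fingers":1},
    {"translation":[5,-9.5,0],"roll":1,"fingers":1},
    {"translation":[6,-11.4,0],"roll":1,"fingers":1},
    {"translation":[7,-13.4,0],"roll":1.5,"fingers":1},
    {"translation":[8,-15.3,0],"roll":1.5,"fingers":1},
    {"translation":[9,-17.2,0],"roll":1.5,"fingers":1},
    {"translation":[10,-19.1,0],"roll":1.5,"fingers":1},
    {"translation":[10.9,-20.9,0],"roll":1.5,"fingers":1},
    {"translation":[11.6,-22.3,0],"roll":1.5,"fingers":1},
    {"translation":[12.2,-23.4,0],"roll":1.5,"fingers":1},
    {"translation":[12.6,-24.2,0],"roll":1.5,"fingers":1},
    {"translation":[12.85,-24.6,0],"roll":1.5,"fingers":1},
    {"translation":[12.85,-24.6,0],"roll":1.5,"fingers":1},
    {"translation":[12.85,-24.6,0],"roll":1.5,"fingers":1},
    {"translation":[12.85,-24.6,0],"roll":1.5,"fingers":1}
  ]
}}

```text
clock: 26.28
eef_pos: [0.4734, 0.1729, 0.1747]
tool_rot: [0.963, 0.27, -0.0, 0.0]
ft_force: [0.1, -0.3, -3.4]
grip_width: 0.0156
```

```bash
python3 qa.py; python3 go.py .4735 .1737 .125 31.4
python3 - <<'E'
from h import *
from workcell import bot
for n in("top","side"): np.savez(f"pics/{n}3.npz",**bot.camera(n))
t=load("top",3);s=load("side",3)
cv2.imwrite("pics/m5.png",np.hstack([crop(t,285,185,66,95,6),crop(s,300,205,66,95,6)]))
E
```

```text
26.68 [0.4734 0.1733 0.1748] turned 44.72 tilt [ 0. -0.] F [-0.125 -0.208 -2.945] T [-0.003 -0.019 -0.015] tau [  0.051 -39.734  24.963   0.006   0.     -0.   ]
F along stop push -0.11265363564614618 from moment -0.15953054292816465
t 26.68 pos [0.4734 0.1733 0.1748] psi 31.34 tilt z [ 0. -0. -1.] j6 1.375
F [ 0.153   0.2346 -2.6295] T [ 0.0441 -0.0281 -0.0518] w 0.015035208058503384
translation cm [ 0.03 -0.03  4.98] roll -0.06
```

View pics/m5.png

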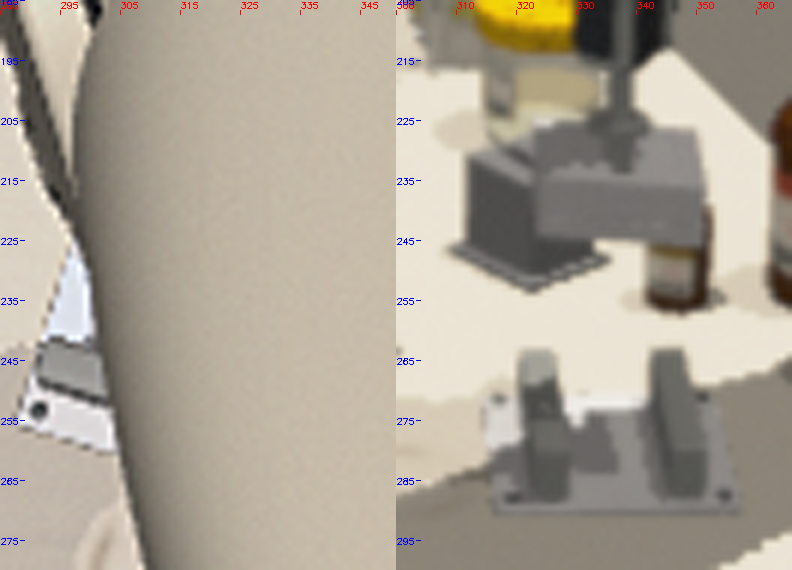

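Side crop: stack (rows 225-245) level and parallel to the rack, centred over its rails. Lowering.

Call:
{"api": "play_rows", "payload": {
  "motion": [
    {"translation":[0,0,0.3],"roll":0,"fingers":1},
    {"translation":[0,0,0.8],"roll":0,"fingers":1},
    {"translation":[0,0,1.4],"roll":0,"fingers":1},
    {"translation":[0,0,2],"roll":0,"fingers":1},
    {"translation":[0,0,2.6],"roll":0,"fingers":1},
    {"translation":[0,0,3.2],"roll":0,"fingers":1},
    {"translation":[0,0,3.8],"roll":0,"fingers":1},
    {"translation":[0,0,4.4],"roll":0,"fingers":1},
    {"translation":[0,0,5],"roll":0,"fingers":1},
    {"translation":[0,0,5.5],"roll":0,"fingers":1},
    {"translation":[0,0,6],"roll":0,"fingers":1},
    {"translation":[0,0,6.4],"roll":0,"fingers":1},
    {"translation":[0,0,6.7],"roll":0,"fingers":1},
    {"translation":[0,0,7],"roll":0,"fingers":1},
    {"translation":[0,0,7.1],"roll":0,"fingers":1},
    {"translation":[0,0,7.1],"roll":0,"fingers":1},
    {"translation":[0,0,7.1],"roll":0,"fingers":1},
    {"translation":[0,0,7.1],"roll":0,"fingers":1}
  ]
}}

```text
clock: 28.28
eef_pos: [0.4736, 0.1737, 0.1041]
tool_rot: [0.963, 0.27, 0.0, -0.0]
ft_force: [-0.1, 0.6, -3.1]
grip_width: 0.0151
```

Call:
{"api": "play_rows", "payload": {
  "motion": [
    {"translation":[0,0,0.1],"roll":0,"fingers":1},
    {"translation":[0,0,0.2],"roll":0,"fingers":1},
    {"translation":[0,0,0.3],"roll":0,"fingers":1},
    {"translation":[0,0,0.4],"roll":0,"fingers":1},
    {"translation":[0,0,0.5],"roll":0,"fingers":1},
    {"translation":[0,0,0.6],"roll":0,"fingers":1},
    {"translation":[0,0,0.7],"roll":0,"fingers":1},
    {"translation":[0,0,0.8],"roll":0,"fingers":1},
    {"translation":[0,0,0.8],"roll":0,"fingers":1},
    {"translation":[0,0,0.8],"roll":0,"fingers":1},
    {"translation":[0,0,0.8],"roll":0,"fingers":1}
  ]
}}

```text
clock: 29.2
eef_pos: [0.4734, 0.1736, 0.0958]
tool_rot: [0.963, 0.27, 0.0, 0.0]
ft_force: [-1.0, 0.3, -1.2]
grip_width: 0.0153
```

```bash
python3 qa.py
```

```text
29.6 [0.4734 0.1736 0.0958] turned 44.7 tilt [0.0001 0.    ] F [ 0.016  0.211 -0.91 ] T [0.037 0.054 0.006] tau [ -0.081 -40.155  22.122  -0.105  -0.055   0.   ]
F along stop push 0.1718442800030839 from moment 0.765362280013092
```

Call:
{"api": "play_rows", "payload": {
  "motion": [
    {"translation":[0,0,0.1],"roll":0,"fingers":1},
    {"translation":[0,0,0.2],"roll":0,"fingers":1},
    {"translation":[0,0,0.3],"roll":0,"fingers":1},
    {"translation":[0,0,0.38],"roll":0,"fingers":1},
    {"translation":[0,0,0.38],"roll":0,"fingers":1},
    {"translation":[0,0,0.38],"roll":0,"fingers":1},
    {"translation":[0,0,0.38],"roll":0,"fingers":1}
  ]
}}

```text
clock: 30.18
eef_pos: [0.4734, 0.1736, 0.092]
tool_rot: [0.963, 0.27, 0.0, 0.0]
ft_force: [-0.9, 0.5, -0.8]
grip_width: 0.0154
```

```bash
python3 qa.py
python3 - <<'E'
from h import *
from workcell import bot
for n in("side",): np.savez(f"pics/{n}4.npz",**bot.camera(n))
s=load("side",4)
cv2.imwrite("pics/m6.png",crop(s,300,220,66,70,8))
E
```

```text
30.58 [0.4734 0.1736 0.092 ] turned 44.7 tilt [ 0.0001 -0.    ] F [-0.306 -0.419 -0.749] T [ 0.005  0.002 -0.   ] tau [ -0.004 -40.109  21.795  -0.004  -0.001  -0.   ]
F along stop push -0.19850208045322124 from moment 0.06808104471448889
```

View pics/m6.png

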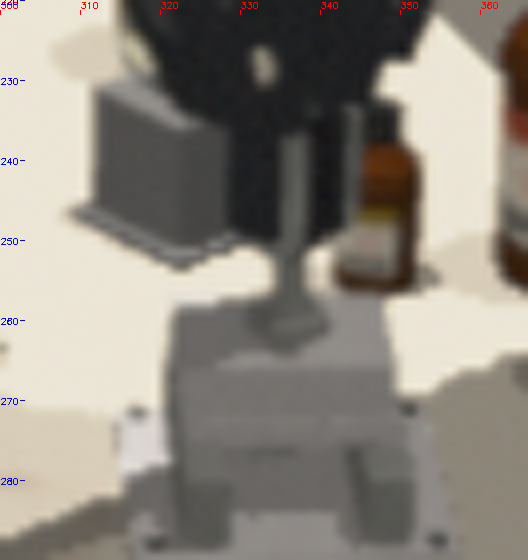

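The stack lies flat across both rails (rows 258-275, rails at 275-288) with the key upright and no side load. Releasing.

Call:
{"api": "play_rows", "payload": {
  "motion": [
    {"translation":[0,0,0],"roll":0,"fingers":0.6},
    {"translation":[0,0,0],"roll":0,"fingers":0.5},
    {"translation":[0,0,0],"roll":0,"fingers":0.4},
    {"translation":[0,0,0],"roll":0,"fingers":0.2},
    {"translation":[0,0,0],"roll":0,"fingers":0},
    {"translation":[0,0,0],"roll":0,"fingers":0},
    {"translation":[0,0,0],"roll":0,"fingers":0},
    {"translation":[0,0,0],"roll":0,"fingers":0},
    {"translation":[0,0,0],"roll":0,"fingers":0}
  ]
}}

```text
clock: 31.38
eef_pos: [0.4733, 0.1736, 0.092]
tool_rot: [0.963, 0.27, -0.0, 0.0]
ft_force: [0.9, 1.0, 0.0]
grip_width: 0.0426
```

Call:
{"api": "play_rows", "payload": {
  "motion": [
    {"translation":[0,0,-0.5],"roll":0,"fingers":0},
    {"translation":[0,0,-1.2],"roll":0,"fingers":0},
    {"translation":[0,0,-2.2],"roll":0,"fingers":0},
    {"translation":[0,0,-3.4],"roll":0,"fingers":0},
    {"translation":[0,0,-5],"roll":0,"fingers":0},
    {"translation":[0,0,-7],"roll":0,"fingers":0},
    {"translation":[0,0,-9],"roll":0,"fingers":0},
    {"translation":[0,0,-11],"roll":0,"fingers":0},
    {"translation":[0,0,-12],"roll":0,"fingers":0},
    {"translation":[0,0,-12],"roll":0,"fingers":0},
    {"translation":[0,0,-12],"roll":0,"fingers":0},
    {"translation":[0,0,-12],"roll":0,"fingers":0}
  ]
}}

```text
clock: 32.38
eef_pos: [0.4727, 0.1734, 0.2111]
tool_rot: [0.963, 0.27, -0.001, 0.0]
ft_force: [0.7, 0.9, 0.2]
grip_width: 0.0425
```

```bash
python3 qa.py
python3 - <<'E'
from m import *
from workcell import bot
for n in("top","side"): np.savez(f"pics/{n}5.npz",**bot.camera(n))
t=load("top",5);s=load("side",5)
cv2.imwrite("pics/m7.png",np.hstack([crop(t,285,190,66,85,6),crop(s,300,220,66,85,6)]))
for z in (.05,.03):blob(s,(308,240,360,292),lambda r,g,b:(abs(r-130)<40)&(abs(r-b)<12),z,"stack side")
ctr=[(.4734,.1736,z) for z in(.009,.049,.114)];print("predicted key axis side px",proj(s,ctr).round(1).tolist())
E
```

```text
32.78 [0.4732 0.1735 0.2116] turned 44.69 tilt [-0.0008 -0.0003] F [-0.187  0.223  0.121] T [-0.003 -0.     0.004] tau [ -0.    -38.097  24.79    0.011  -0.      0.   ]
F along stop push 0.2877450366781064 from moment -0.03284065689509697
stack side [454.46 131.57 179.82  83.32  73.29] uv [335.5 272.4]
stack side [458.4  256.07  30.9   71.77  22.43] uv [319.  247.8]
stack side [468.41 167.93 185.87  86.12  73.29] uv [335.5 272.4]
stack side [472.47 296.61  31.94  74.18  22.43] uv [319.  247.8]
predicted key axis side px [[335.0, 276.9], [335.5, 260.9], [336.4, 234.1]]
```

View pics/m7.png

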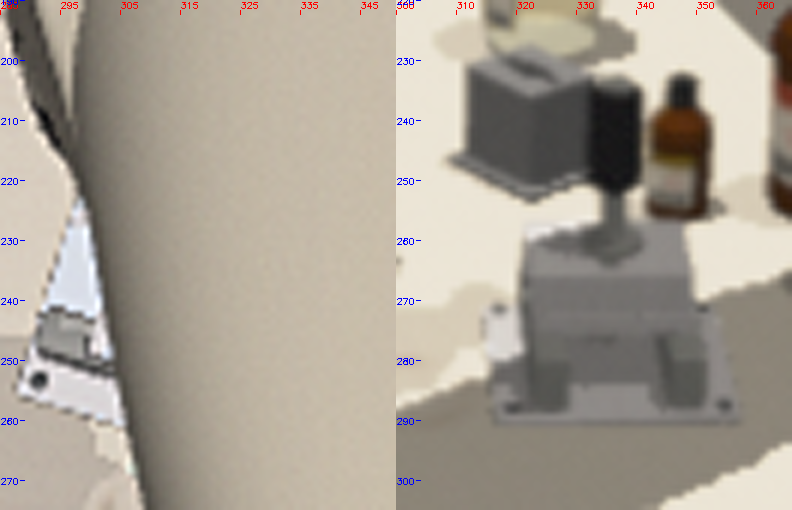

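Key stands upright at column 335.5 (handle rows 233-251), with the stack flat on both rails. The arm hides the top view, so I'll move it aside for a last measurement.

Call:
{"api": "play_rows", "payload": {
  "motion": [
    {"translation":[0,0,-4],"roll":0,"fingers":0},
    {"translation":[-1.5,2.5,-5],"roll":0,"fingers":0},
    {"translation":[-3,5,-5],"roll":0,"fingers":0},
    {"translation":[-4.5,7.5,-5],"roll":0,"fingers":0},
    {"translation":[-6,10,-5],"roll":0,"fingers":0},
    {"translation":[-7.5,12.5,-5],"roll":0,"fingers":0},
    {"translation":[-9,15,-5],"roll":0,"fingers":0},
    {"translation":[-10.5,17.5,-5],"roll":0,"fingers":0},
    {"translation":[-12,19.5,-5],"roll":0,"fingers":0},
    {"translation":[-13,21,-5],"roll":0,"fingers":0},
    {"translation":[-13,21,-5],"roll":0,"fingers":0},
    {"translation":[-13,21,-5],"roll":0,"fingers":0},
    {"translation":[-13,21,-5],"roll":0,"fingers":0},
    {"translation":[-13,21,-5],"roll":0,"fingers":0}
  ]
}}

```text
clock: 34.05
eef_pos: [0.4717, -0.0725, 0.262]
tool_rot: [0.963, 0.271, 0.0, -0.0]
ft_force: [-0.6, 0.4, 0.1]
grip_width: 0.0429
```

Run:
```python
from m import *
from workcell import bot
np.savez("pics/top6.npz",**bot.camera("top"))
t=load("top",6)
cv2.imwrite("pics/m8.png",np.hstack([crop(t,275,195,80,85,6)]))
blob(t,(285,205,350,275),lambda r,g,b:(r>185)&(b>=r+2),.05,"bright (plates+base)")
print("rack centre px at z=.05",proj(t,[(.4735,.1737,.05)]))
```

```text
bright (plates+base) [465.72 173.7   85.59  84.89  74.53] uv [319.8 241. ]
bright (plates+base) [439.28 218.51  23.21  14.04  42.5 ] uv [291.6 252.9]
rack centre px at z=.05 [[316.356  235.5399]]
```

View pics/m8.png

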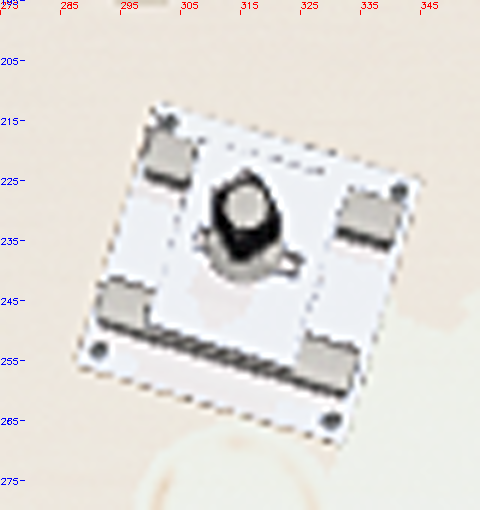

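The plates lie square and central on the rack: left edge near (305,233), right edge near (327,243), equal rail lengths showing on each side, key cap at (315,229). Handing in.

```bash
python3 -c "
from workcell import bot
print(bot.job_done())"
```

```text
the job is handed in; nothing more can be done
None
```

The job is done and handed in at about 34 s of the 72 s allowed. `job_done` gave no verdict.

- **Threading:** I took the key from the stand and lowered it through all three plates. One side load of 1.5 N appeared and went away after a 0.8 mm shift.
- **Turning to the stop:** The lug began to meet the stop about 43° clockwise from the slits. I turned on to 49°, where the contact was about 4.5 N by wrist force and 5 N by joint torques. I then backed off 5.5° before lifting.
- **Lifting and placing:** The extra weight on lifting was about 2 N (0.2 kg), which fits three plates. The picture showed them level above an empty bath. I set the stack on the rack slowly and released the key about 0.6 mm above its collar seat.

**Last checks:** The final pictures show the stack flat across both rails. By eye it is square and central, with equal lengths of rail showing on either side. The key stands upright and the gripper is well clear.

**Not measured:** I did not get a clean number for the plates' final position or angle, because the white plates and white rack base merged in the colour mask. I checked the other objects only by eye: the rack, key stand and small brown bottle looked untouched, and I took no final measurement of the petri dish, cup, tongs or pen.

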